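# Space and press a sample tile in the bonding jig

## Robot

A 6-joint arm with a two-finger parallel gripper is mounted at the origin on a cart in front of the work surface, level with it; the furniture and walls round the work are solid. World frame = base frame: x ahead of the robot, y to its left, z up, the work surface at z = 0. Lengths are in m, angles in rad, forces in N, time in s.
With the tool pointing down it reaches from about 0.275 to 1 m from the base axis. Payload 8.4 kg.
Tool frame: the origin (TCP) lies between the finger pads; the fingertips stand 25 mm ahead of it and the grasp point (between the pads) lies 6 mm ahead of it (bot.finger_overhang is the distance from the TCP to the fingertips, in m); z points along the fingers, y is the line along which they close (so a half turn about z gives the same grasp; the last joint's range is limited). The gripper opens to 85 mm and grips with 20 to 120 N. Pads are 22 mm wide; open, the fingers measure 114 mm over their backs; the gripper's body (76 mm by 85 mm) begins 54 mm behind the grasp point. The pads swing forward as they close: fully open they stand 13 mm farther back than shut.
Start: joints at [-1.169, 0.353, 1.633, -0, 1.155, -0.002], TCP at [0.246, -0.575, 0.256] pointing down, gripper open.
Joint ranges: [-2.63, 2.63], [-0.92, 2.1], [0.06, 2.66], [-1.3, 4.44], [0, 2.69], [-3.02, 3.02]. Speed limits (rad/s): [2.22, 2.22, 2.79, 3.14, 3.14, 3.14].

## Interface

Orientations are given as a unit quaternion [x, y, z, w].
In Python, from workcell import bot gives the robot as it stands.
- The arm moves only by the tool carry_out, never from a script. Its argument "series" is a list that holds one entry, the list of rows, each a list of 5 numbers: the shift along the tool's x, y, z in cm, then the turn about the tool's z in rad, then the gripper's target within -1 to 1 (shut at 1, half-way at 0, fully open at -1). In form: [[[dx, dy, dz, yaw, fingers], ...]]. A call has 1 to 5 rows; each row is the pose to reach, as a shift and turn from the pose commanded when the call began, along the tool's axes at that moment; what a row does not reach only later rows make up. A row lasts 1/8 s, in which the tool goes at most 62.5 mm and 10.7 degrees, less where a joint would pass 70% of its speed; a pose out of reach is approached as far as the arm can. A call with a gripper value outside its range is refused whole. The fingers move at their own pace and stop on an object; "newtons" is the grip in N (left out, the last holds). Time passes only in rows, so rows that repeat a pose let the fingers close. It gives the time, the measured TCP pose, the force, the opening and the grip force at its end, in the units of the state.
- bot.get_state(): the state, without advancing time (a new reading comes with each control period).
- bot.capture(name): name is "side" or "top"; returns a dict with "pixels" (384x512x3 uint8, red, green, blue), "fx", "fy", "cx", "cy" (pixels), "cam_to_world" (4x4, takes a point from camera to world coordinates). Camera axes: x right, y down, z forward; pixel columns grow to the right and rows downward; lengths in m; the calibration is good to about 2 mm. A picture is of the moment at which its call begins. There is no depth.
- bot.job_done(): hands the job in; it is judged then, once.
Trained networks look in the newest picture that a camera, given by its name, has taken for a name from the list of things; names that differ only in an ending like _2 or _b are one class to them, and where a whole thing is asked for, a point or a joint stands for the part that bears it (a point fixed in the world has none). Each returns a list of dicts, best first, with "p" (0 to 1); they miss things now and then, are a little off and sometimes report something else, mostly with a low value. They report only what shows in the picture. A call takes as long as a camera call.
- bot.look_for(camera, label): "at" ([x, y, z] in m, in world coordinates, good to about 4 mm: the middle of the surface that is visible of it).
- bot.masks_of(camera, label): "pixels" (384x512 bool, what is visible of it).
- bot.mark_of(camera, label): "at" ([x, y, z] in m, in world coordinates, good to about 4 mm: a listed point, or the origin of a listed thing).
The state is a dict: "time": time; "q": joint angles; "qvel": joint speeds; "effort": joint torques, N m; "eef_pos": TCP position; "tcp_rot": TCP orientation; "force": force on the tool from outside, world axes, zero at the start; "ft_torque": the same for the moment, N m; "width": finger opening in m; "grip_force": force on a finger pad.
Only numpy, scipy, OpenCV 4.12 (cv2) and the standard library are available. Lean on these libraries where they do the work, as an engineer would, in place of code of your own. Each camera call takes 0.05 s, during which the arm holds its last target. There are 200 camera calls.

## Task

Set the bonding timer by pressing its red, then yellow, then green key fully down, one at a time. Then slide the white spacer, upright and all the way down, into the gap beside the amber tile that is wide enough for it, and let go of it. Last, with the gripper's fingers, press the raised amber tile down flush with its neighbours and finish while still holding it pressed; leave the pink pad and black knob where they are.

Things in the scene. Friction and masses are not known exactly. Their poses are not given: they have to be found in the camera images.
- jig: bonding jig, fixed: aluminium bed 110 (x) x 210 (y) x 14 mm, origin at the centre of its underside; x to its dark back fence, z up. Three tiles, each 70 mm in x, centred on x = 0, in a row along y: amber at y = 0 (50 mm wide), a blue one at y = +62 and one at y = -62 mm. Blue tops are 34 mm, the bed in the gaps 14 mm, the fence top 26 mm above the bench
- narrow_tile: the narrower blue tile, fixed on the jig, 70 (x) x 40 (y) x 20 mm, origin at the centre of its underside, axes as the jig's; it may lie on either side of the amber tile and leaves a 17 mm gap to it
- wide_tile: the wider blue tile, fixed on the jig, 70 (x) x 62 (y) x 20 mm, origin at the centre of its underside, axes as the jig's; it lies on the other side of the amber tile and leaves only a 6 mm gap to it
- amber_tile (a joint): how far the amber tile is pressed down: 0 = raised, its top 5 mm above the blue tiles; 0.005 = flush, on its stop. Springs: it starts to move at about 2 N, flush takes about 6 N; it springs back when let go
- amber_top (a point): centre of the amber tile's top face (50 mm in y, 70 mm in x); moves with the tile; 39 mm above the bench when raised, 34 mm when flush
- spacer: white plastic spacer, loose, 50 g, standing upright on the bench: 50 mm long (its x), 13 mm thick (its y), 50 mm tall (z); the lowest 8 mm taper to a 9 mm thick foot. Origin at the centre of its underside. Either way round is right. In the gap it stands on the bed with its length along the jig's x and 30 mm of it above the blue tiles
- timer: grey bonding timer, fixed: a slab 85 (x) x 170 (y) x 14 mm, origin at the centre of its underside, x away from the robot. Three keys stand on it in a row along its y, 52 mm apart, 10 mm nearer the robot than the middle; which colour is where varies
- key_red_top (a point): centre of the red key's top face, key 28 mm across, 36 mm above the bench when up, in a black round collar 44 mm across; pressed straight down
- key_yellow_top (a point): centre of the yellow key's top face, likewise
- key_green_top (a point): centre of the green key's top face, likewise
- key_red (a joint): travel of the red key: 0 = up, 0.006 = fully down, which takes 5 N; springs back
- key_yellow (a joint): travel of the yellow key, likewise
- key_green (a joint): travel of the green key, likewise
- pad_pink: pink note pad 50 x 50 x 9 mm, loose, a bystander; origin under its centre
- black_knob: black knob 22 mm across, 17 mm tall, loose, a bystander; origin under its centre
- lens_clock_head: tall white optical instrument with a box and a yellow hand sensor on top, fixed, always in the same place: an obstacle, keep the arm clear. It fills about 150 mm round its origin (under its centre) and is 470 mm tall; it stands between the arm's start and the work, so go round in front of it

How it is judged:
By the outcome, as a careful person would: the job done as asked, in the order asked, and still so for the second after the job is handed in, while the arm keeps its last pose, push and grip.
It also fails if it takes over 61 s, if anything falls off the work surface, if the arm or the gripper's body presses on something with over 40 N, if the wrist force passes 120 N, or if a joint passes its speed limit or range.

## Working session

There is one attempt and no reset: what is moved stays moved. The work goes in short steps, Python scripts to look and compute and a tool call to move; the robot and the scene stay as the last step left them, time stands still between calls to the robot, and variables do not carry over. Pictures are saved under pics/ and viewed, at most 10 in all, crops included, and the job is handed in when it is done.

Besides the shell and the picture viewer there is one more tool, called by a JSON object that holds its "fn" and its "kwargs". carry_out: Moves the arm, as the interface text tells. Its arguments: {"type":"object","properties":{"series":{"type":"array","items":{"type":"array","items":{"type":"array","items":{"type":"number"}}}},"newtons":{"type":"number"}},"required":["series"]}

```bash
mkdir -p pics; python3 - <<'E'
from workcell import bot
import cv2,numpy as np
s=bot.get_state();print({k:np.round(v,3) for k,v in s.items()})
for c in ["side","top"]:
    im=bot.capture(c);cv2.imwrite(f"pics/{c}0.png",im["pixels"][:,:,::-1])
    print(c,np.round(im["cam_to_world"],3).tolist(),im["fx"],im["cx"],im["cy"])
    for l in ["jig","narrow_tile","wide_tile","amber_top","spacer","timer","key_red_top","key_yellow_top","key_green_top","pad_pink","black_knob","lens_clock_head"]:
        print(l,[(np.round(d["at"],3).tolist(),round(d["p"],2)) for d in bot.mark_of(c,l)[:2]])
print(bot.get_state()["time"])
E
```

```text
{'time': np.float64(0.0), 'q': array([-1.169,  0.354,  1.634, -0.   ,  1.155, -0.002]), 'qvel': array([-0.001, -0.001, -0.001, -0.001,  0.001, -0.   ]), 'effort': array([ 3.0000e-03, -6.0524e+01, -3.4207e+01,  0.0000e+00,  9.0000e-03,
       -0.0000e+00]), 'eef_pos': array([ 0.245, -0.574,  0.256]), 'tcp_rot': array([ 0.98 ,  0.201, -0.   , -0.001]), 'force': array([ 0.05 , -0.624, -0.918]), 'ft_torque': array([-0.074,  0.017, -0.02 ]), 'grip_force': np.float64(0.0), 'width': np.float64(0.086)}
side [[1.0, -0.007, -0.016, 0.564], [0.011, -0.476, 0.879, -1.203], [-0.014, -0.879, -0.476, 0.634], [0.0, 0.0, 0.0, 1.0]] 442.14854478591224 257.432934925419 188.10429983334282
jig [([0.606, -0.153, -0.001], 0.86)]
narrow_tile [([0.59, -0.214, 0.016], 0.92)]
wide_tile [([0.614, -0.091, 0.014], 0.54)]
amber_top [([0.601, -0.155, 0.038], 0.94)]
spacer [([0.489, -0.392, 0.002], 0.93)]
timer [([0.422, -0.173, -0.0], 0.67)]
key_red_top [([0.418, -0.227, 0.033], 0.56)]
key_yellow_top [([0.415, -0.175, 0.041], 0.48), ([0.589, -0.213, 0.013], 0.27)]
key_green_top [([0.398, 0.063, -0.001], 0.49), ([0.414, -0.117, 0.036], 0.38)]
pad_pink [([0.399, 0.063, 0.002], 0.67)]
black_knob [([0.658, -0.443, -0.001], 0.53)]
lens_clock_head []
top [[-0.009, -0.989, 0.148, 0.354], [-1.0, 0.01, 0.004, -0.133], [-0.006, -0.148, -0.989, 1.287], [0.0, 0.0, 0.0, 1.0]] 482.04739946231325 257.51415964853607 194.29972927932383
jig [([0.601, -0.151, 0.001], 0.82)]
narrow_tile [([0.593, -0.215, 0.01], 0.78)]
wide_tile [([0.614, -0.09, 0.018], 0.93)]
amber_top []
spacer [([0.429, -0.169, 0.001], 0.69), ([0.488, -0.392, -0.005], 0.58)]
timer []
key_red_top [([0.422, -0.222, 0.037], 0.56)]
key_yellow_top [([0.416, -0.17, 0.04], 0.52)]
key_green_top [([0.415, -0.118, 0.037], 0.51), ([0.656, -0.438, 0.001], 0.4)]
pad_pink [([0.399, 0.063, -0.002], 0.67), ([0.616, -0.091, 0.016], 0.39)]
black_knob []
lens_clock_head []
1.3
```

View pics/top0.png

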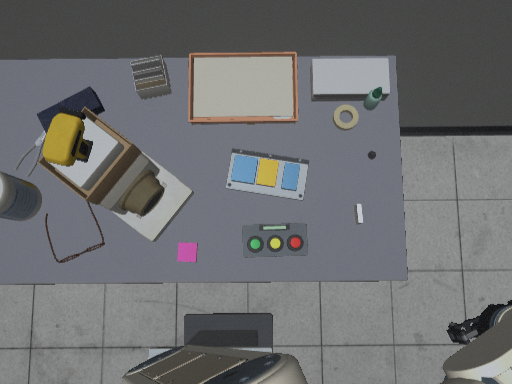

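View pics/side0.png

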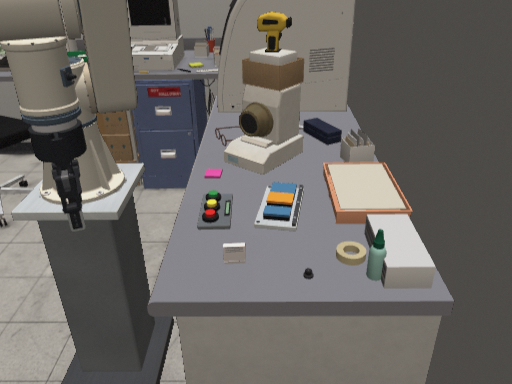

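The top picture shows the red, yellow and green keys at about (295,243), (275,243) and (255,244). The spacer is at (360,213) and the amber tile at (268,172), with the narrow blue tile to its right at (291,177). Next I'll refine the poses and start with the keys.

```bash
cat > h.py <<'E'
from workcell import bot
import cv2,numpy as np
from scipy.spatial.transform import Rotation as R
def plane(im,uv,z):
    uv=np.atleast_2d(uv).astype(float);T=im["cam_to_world"]
    d=np.c_[(uv[:,0]-im["cx"])/im["fx"],(uv[:,1]-im["cy"])/im["fy"],np.ones(len(uv))]@T[:3,:3].T
    return T[:3,3]+d*((z-T[2,3])/d[:,2:])
def yaw():
    m=R.from_quat(bot.get_state()["tcp_rot"]).as_matrix();return np.arctan2(m[1,0],m[0,0])
def go(p,yw=None):
    "shift (cm, tool axes) and turn from the measured pose to p, yw"
    s=bot.get_state();r=R.from_quat(s["tcp_rot"])
    print("from",np.round(s["eef_pos"],4),"yaw",round(yaw(),3),"F",np.round(s["force"],1),"->",np.round(r.inv().apply(np.array(p)-s["eef_pos"])*100,2),"turn",None if yw is None else round(yaw()-yw,3))
E
python3 - <<'E'
from h import *
for c in ["top","side"]:
    im=bot.capture(c)
    print(c)
    for l,z in [("spacer",.05),("amber_top",.039),("narrow_tile",.034),("wide_tile",.034),("key_red_top",.036),("key_yellow_top",.036),("key_green_top",.036),("timer",.014)]:
        for d in bot.masks_of(c,l)[:1]:
            m=d["pixels"];v,u=np.nonzero(m);P=plane(im,np.c_[u,v],z)[:,:2]
            r=cv2.minAreaRect((P*1000).astype(np.float32))
            print(l,round(d["p"],2),m.sum(),np.round(P.mean(0),4),np.round(np.r_[r[0],r[1],r[2]],1))
im=bot.capture("top");p=im["pixels"];cv2.imwrite("pics/topc.png",cv2.resize(p[130:270,220:390,::-1],None,fx=4,fy=4,interpolation=cv2.INTER_CUBIC))
go([.417,-.225,.12],-.18)
go([.417,-.225,.054],-.18)
E
```

```text
top
spacer 0.52 152 [ 0.4867 -0.3856] [ 486.5 -385.7   51.5   20.5    4. ]
amber_top 0.9 492 [ 0.5993 -0.1532] [ 599.7 -153.1   49.8   71.1   80.8]
narrow_tile 0.68 386 [ 0.5887 -0.2147] [ 589.4 -214.7   39.4   71.2   79.8]
wide_tile 0.85 637 [ 0.6095 -0.0938] [610.  -93.4  64.8  73.6  81.1]
key_red_top 0.66 76 [ 0.4157 -0.2236] [ 415.3 -224.6   23.3   23.2   89.5]
key_yellow_top 0.58 87 [ 0.4141 -0.1719] [ 413.8 -172.2   23.7   25.6   44.3]
key_green_top 0.56 426 [ 0.5896 -0.2142] [ 590.  -214.7   42.    74.8   80.7]
timer 0.9 1451 [ 0.428  -0.1707] [ 424.3 -171.1   84.8  169.5    1.5]
side
spacer 0.63 472 [ 0.4962 -0.4214] [ 496.2 -420.2   48.6   77.3    4.5]
amber_top 0.63 380 [ 0.6042 -0.1701] [ 604.3 -168.9   78.2   73.4   82.5]
narrow_tile 0.87 361 [ 0.5928 -0.2322] [ 594.3 -230.2   68.7   70.3   89.3]
key_red_top 0.62 78 [ 0.4221 -0.234 ] [ 422.6 -232.1   25.7   40.5    6.6]
key_yellow_top 0.38 57 [ 0.4212 -0.183 ] [ 421.2 -182.8   23.9   37.2   19.1]
key_green_top 0.49 47 [ 0.42   -0.1305] [ 420.3 -131.3   22.3   35.     5.2]
timer 0.91 772 [ 0.4376 -0.2046] [ 429.3 -186.6   90.6  186.6    2.4]
from [ 0.2456 -0.5747  0.2563] yaw 0.404 F [ 0.1 -0.4  0.4] -> [ 29.5  -25.43  13.63] turn 0.584
from [ 0.2456 -0.5747  0.2563] yaw 0.404 F [ 0.1 -0.4  0.4] -> [ 29.5  -25.42  20.23] turn 0.584
```

View pics/topc.png

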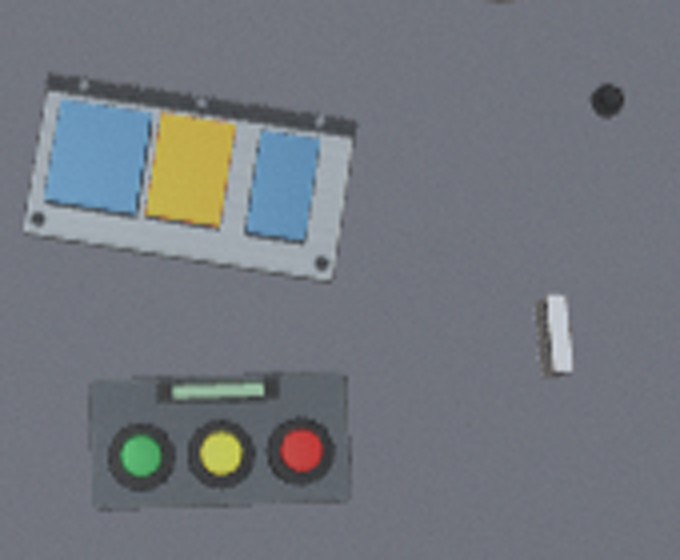

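{"fn": "carry_out", "kwargs": {"series": [[[29.5,-25.4,13.6,0.334,1],[29.5,-25.4,13.6,0.334,1],[29.5,-25.4,13.6,0.334,1],[29.5,-25.4,13.6,0.334,1],[29.5,-25.4,13.6,0.334,1]]], "newtons": 30}}

```text
time: 2.88
eef_pos: [0.3762, -0.3084, 0.1529]
tcp_rot: [0.999, 0.035, 0.0, 0.0]
force: [0.5, -0.8, 0.1]
width: 0.0002
grip_force: 0.0
```

```bash
python3 - <<'E'
from h import *
go([.417,-.225,.075],.07)
im=bot.capture("top");print(plane(im,[[359.75,213.5]],.05),plane(im,[[547/4+220,296/4+130],[565/4+220,295/4+130],[572/4+220,373/4+130],[553/4+220,373/4+130]],.05))
E
```

```text
from [ 0.3762 -0.3084  0.1529] yaw 0.069 F [ 0.5 -0.8  0.1] -> [ 4.64 -8.04  7.79] turn -0.001
[[ 0.48752458 -0.39056053  0.05      ]] [[ 0.51226742 -0.38380987  0.05      ]
 [ 0.51280801 -0.39545109  0.05      ]
 [ 0.46227901 -0.39788607  0.05      ]
 [ 0.46239221 -0.38569918  0.05      ]]
```

{"fn": "carry_out", "kwargs": {"series": [[[4.6,-8.0,7.0,0,1],[4.6,-8.0,7.0,0,1],[4.6,-8.0,7.0,0,1],[4.6,-8.0,7.0,0,1]]]}}

```text
time: 3.42
eef_pos: [0.4162, -0.2272, 0.0835]
tcp_rot: [0.999, 0.035, 0.0, 0.0]
force: [-0.5, -0.7, 0.6]
width: -0.0
grip_force: 0.0
```

```bash
python3 - <<'E'
from h import *
go([.417,-.225,.0545],.07)
im=bot.capture("top")
E
```

```text
from [ 0.4162 -0.2272  0.0835] yaw 0.071 F [-0.5 -0.7  0.6] -> [ 0.09 -0.21  2.9 ] turn 0.001
```

{"fn": "carry_out", "kwargs": {"series": [[[0.1,-0.2,2.2,0,1],[0.1,-0.2,2.6,0,1],[0.1,-0.2,2.9,0,1],[0.1,-0.2,3.0,0,1],[0.1,-0.2,3.0,0,1]]]}}

```text
time: 4.1
eef_pos: [0.4169, -0.2258, 0.0548]
tcp_rot: [0.999, 0.035, 0.0, 0.001]
force: [-5.0, -1.8, 17.8]
width: 0.0003
grip_force: 8.6
```

```bash
python3 - <<'E'
from h import *
go([.417,-.225,.0545],.07)
im=bot.capture("side");cv2.imwrite("pics/s1.png",cv2.resize(im["pixels"][130:290,170:330,::-1],None,fx=3.5,fy=3.5,interpolation=cv2.INTER_CUBIC))
E
```

```text
from [ 0.4169 -0.2258  0.0548] yaw 0.07 F [-5.  -1.8 17.8] -> [ 0.02 -0.08  0.03] turn -0.0
```

View pics/s1.png

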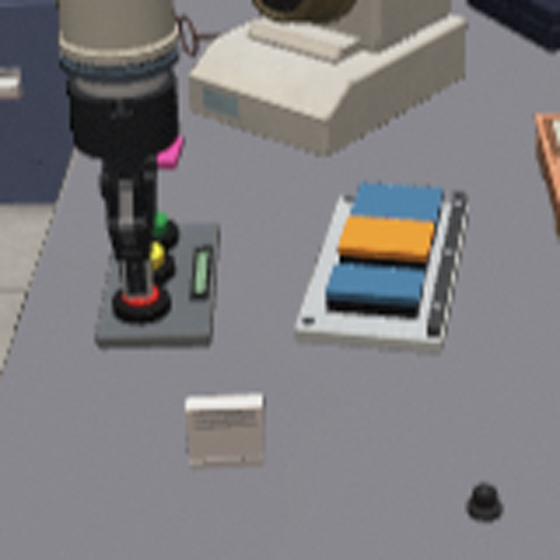

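The picture shows the fingertips centred on the red key at about (140,300), and the key is fully down (18 N). On to yellow.

{"fn": "carry_out", "kwargs": {"series": [[[0,0,-2.5,0,1],[0.3,-5.3,-2.5,0,1],[0.3,-5.3,-2.5,0,1],[0.3,-5.3,-0.6,0,1],[0.3,-5.3,0,0,1]]]}}

```text
time: 4.78
eef_pos: [0.4169, -0.1725, 0.0538]
tcp_rot: [0.999, 0.035, 0.001, 0.0]
force: [-10.9, 5.2, 72.1]
width: 0.0001
grip_force: 36.1
```

{"fn": "carry_out", "kwargs": {"series": [[[0,0,0,0,1],[0,0,0,0,1]]]}}

```text
time: 5.03
eef_pos: [0.4167, -0.1724, 0.0547]
tcp_rot: [0.999, 0.034, 0.001, 0.0]
force: [-2.0, 3.9, 22.6]
width: -0.0
grip_force: 11.2
```

{"fn": "carry_out", "kwargs": {"series": [[[0,0,-2.5,0,1],[0.3,-5.3,-2.5,0,1],[0.3,-5.3,-2.5,0,1],[0.3,-5.3,-1.2,0,1],[0.3,-5.3,-0.6,0,1]]]}}

```text
time: 5.65
eef_pos: [0.4152, -0.1194, 0.0583]
tcp_rot: [0.999, 0.034, -0.0, -0.0]
force: [0.5, 0.7, 3.7]
width: -0.0
grip_force: 1.5
```

{"fn": "carry_out", "kwargs": {"series": [[[0,0,0.3,0,1],[0,0,0.5,0,1],[0,0,0.6,0,1],[0,0,0.6,0,1]]]}}

```text
time: 6.15
eef_pos: [0.4154, -0.1193, 0.0545]
tcp_rot: [0.999, 0.035, -0.0, 0.0]
force: [-7.5, -0.4, 32.7]
width: 0.0001
grip_force: 16.7
```

```bash
python3 - <<'E'
from h import *
bot.capture("side")
for l in ["key_red_top","key_yellow_top","key_green_top"]: print(l,[(np.round(d["at"],3).tolist(),round(d["p"],2)) for d in bot.mark_of("side",l)[:2]])
E
```

```text
key_red_top [([0.417, -0.225, 0.036], 0.55)]
key_yellow_top [([0.413, -0.227, 0.032], 0.62), ([0.417, -0.175, 0.042], 0.4)]
key_green_top []
```

{"fn": "carry_out", "kwargs": {"series": [[[0,0,-6,0,1],[5.3,27.6,-6.5,0.02,-1],[5.3,27.6,-6.5,0.02,-1],[5.3,27.6,-6.5,0.02,-1],[5.3,27.6,-6.5,0.02,-1]]]}}

```text
time: 6.98
eef_pos: [0.4792, -0.3626, 0.1174]
tcp_rot: [1.0, 0.025, -0.0, -0.0]
force: [1.1, 0.3, 0.2]
width: 0.0723
grip_force: 0.0
```

```bash
python3 - <<'E'
from h import *
go([.4875,-.391,.12],.05)
E
```

```text
from [ 0.4792 -0.3626  0.1174] yaw 0.049 F [1.1 0.3 0.2] -> [ 0.69  2.88 -0.26] turn -0.001
```

{"fn": "carry_out", "kwargs": {"series": [[[0.7,2.8,0,0,-1],[0.7,2.8,0,0,-1],[0.7,2.8,0,0,-1]]]}}

```text
time: 7.35
eef_pos: [0.4869, -0.387, 0.1169]
tcp_rot: [1.0, 0.025, -0.001, -0.001]
force: [0.2, 0.5, 0.1]
width: 0.0853
grip_force: 0.0
```

```bash
python3 - <<'E'
from h import *
go([.4875,-.391,.053],.05)
im=bot.capture("side");cv2.imwrite("pics/s2.png",cv2.resize(im["pixels"][150:290,170:330,::-1],None,fx=3.5,fy=3.5,interpolation=cv2.INTER_CUBIC))
E
```

```text
from [ 0.4869 -0.387   0.1169] yaw 0.049 F [0.2 0.5 0.1] -> [0.05 0.41 6.39] turn -0.001
```

View pics/s2.png

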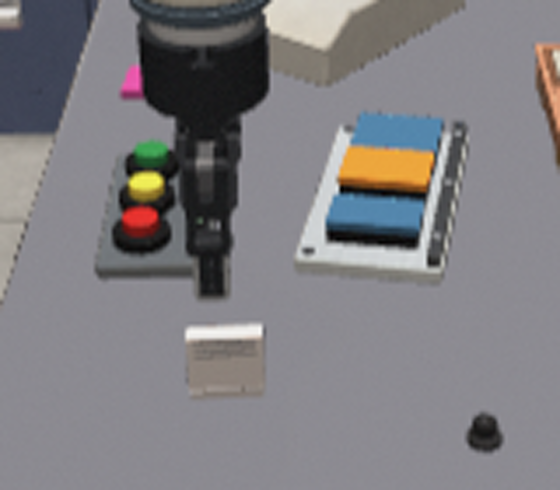

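The fingers hang at crop (211,290) over the white spacer at (225,360). I'll check the x offset by projecting these points.

```bash
python3 - <<'E'
from h import *
im=bot.capture("side");T=np.linalg.inv(im["cam_to_world"])
def pr(p):
    c=T[:3,:3]@p+T[:3,3];return im["fx"]*c[0]/c[2]+im["cx"],im["fy"]*c[1]/c[2]+im["cy"]
for p in [[.487,-.39,.1],[.4875,-.391,.05],[.4875,-.397,0.0]]:
    u,v=pr(np.array(p));print((u-170)*3.5,(v-150)*3.5)
print(plane(im,[[225/3.5+170,331/3.5+150],[225/3.5+170,397/3.5+150]],.05)[0],plane(im,[[225/3.5+170,395/3.5+150]],0))
E
```

```text
209.3443154836408 265.0912483461694
213.4325400762728 331.2833843100666
216.1039928003383 399.2699400496364
[ 0.49491823 -0.39075539  0.05      ] [[ 4.93070119e-01 -3.92571964e-01  1.11022302e-16]]
```

{"fn": "carry_out", "kwargs": {"series": [[[0.4,0.4,3,0,-1],[0.4,0.4,6.4,0,-1],[0.4,0.4,6.4,0,-1],[0.4,0.4,6.4,0,-1]]]}}

```text
time: 7.95
eef_pos: [0.4924, -0.3914, 0.0547]
tcp_rot: [1.0, 0.025, 0.0, 0.0]
force: [-0.1, -0.2, -0.1]
width: 0.0851
grip_force: 0.0
```

```bash
python3 - <<'E'
from h import *
go([.491,-.391,.053],.05)
im=bot.capture("top");cv2.imwrite("pics/t3.png",cv2.resize(im["pixels"][180:250,320:400,::-1],None,fx=7,fy=7,interpolation=cv2.INTER_CUBIC))
E
```

```text
from [ 0.4924 -0.3914  0.0547] yaw 0.051 F [-0.1 -0.2 -0.1] -> [-0.14 -0.05  0.17] turn 0.001
```

View pics/t3.png

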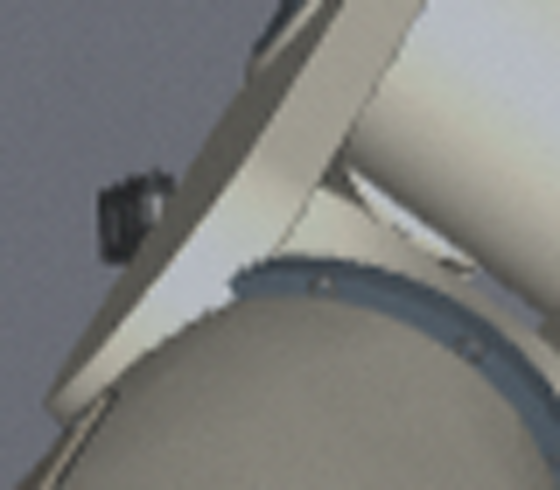

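The arm hides the spacer from the top camera, so I'll close the fingers now.

{"fn": "carry_out", "kwargs": {"series": [[[0,0,0.1,0,1],[0,0,0.1,0,1],[0,0,0.1,0,1],[0,0,0.1,0,1],[0,0,0.1,0,1]]], "newtons": 40}}

```text
time: 8.62
eef_pos: [0.492, -0.3917, 0.0528]
tcp_rot: [1.0, 0.025, -0.0, 0.0]
force: [-0.7, 0.2, 1.9]
width: 0.0121
grip_force: 44.7
```

{"fn": "carry_out", "kwargs": {"series": [[[0,0,0,0,1],[0,0,0,0,1],[0,0,-6,0,1],[0,0,-6,0,1],[0,0,-6,0,1]]]}}

```text
time: 9.25
eef_pos: [0.4918, -0.3915, 0.1124]
tcp_rot: [1.0, 0.025, 0.0, -0.0]
force: [-1.4, 0.4, -1.3]
width: 0.0119
grip_force: 44.4
```

```bash
python3 - <<'E'
from h import *
im=bot.capture("side");cv2.imwrite("pics/s4.png",cv2.resize(im["pixels"][150:290,170:330,::-1],None,fx=3.5,fy=3.5,interpolation=cv2.INTER_CUBIC))
go([.55,-.184,.13],-.165)
E
```

```text
from [ 0.4914 -0.3912  0.1117] yaw 0.05 F [-0.5 -0.9 -1.2] -> [  6.88 -20.4   -1.82] turn 0.215
```

View pics/s4.png

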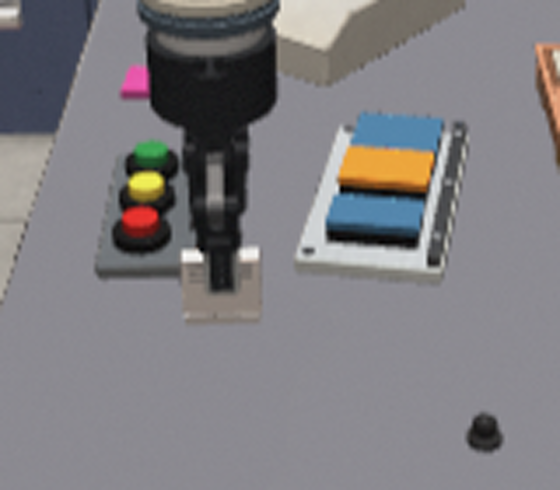

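Spacer held upright, with the fingers at crop (221,260) and the spacer spanning 183–260. Next I'll refine the gap from the colour regions.

```bash
python3 - <<'E'
from h import *
for c in ["top"]:
    im=bot.capture(c);hsv=cv2.cvtColor(im["pixels"],cv2.COLOR_RGB2HSV)
    f=8
    for n,lo,hi,z in [("amber",(15,120,130),(32,255,255),.039),("blue",(95,90,120),(115,255,255),.034)]:
        m=cv2.inRange(cv2.resize(hsv,None,fx=1,fy=1),lo,hi);k,lab,st,ce=cv2.connectedComponentsWithStats(m)
        for i in range(1,k):
            if 250<st[i,4]<900 and 220<ce[i][0]<320 and 140<ce[i][1]<210:
                v,u=np.nonzero(lab==i);P=plane(im,np.c_[u,v],z)[:,:2]*1000
                r=cv2.minAreaRect(P.astype(np.float32));print(n,st[i,4],P.mean(0).round(1),np.round(np.r_[r[0],r[1],r[2]],1))
                # corner-robust: extents along jig y
                uy=np.array([.166,.986]);print("  jig-y",np.percentile(P@uy,[2,98]).round(1))
go([.597,-.1872,.13],-.166)
E
```

```text
amber 481 [ 601.  -153.5] [ 601.1 -153.5   49.4   68.8   80.2]
  jig-y [-75.3 -27.9]
blue 586 [611.5 -92.3] [611.5 -92.1  60.8  68.7  80.2]
  jig-y [-18.8  39.7]
blue 379 [ 590.8 -214.5] [ 590.8 -214.5   39.    68.7   80.5]
  jig-y [-132.1  -94.7]
from [ 0.4913 -0.391   0.1114] yaw 0.05 F [ 0.2  0.2 -0.4] -> [ 11.57 -19.83  -1.85] turn 0.216
```

{"fn": "carry_out", "kwargs": {"series": [[[0,0,-1.9,0,1],[11.6,-19.8,-1.9,0.218,1],[11.6,-19.8,-1.9,0.218,1],[11.6,-19.8,-1.9,0.218,1],[11.6,-19.8,-1.9,0.218,1]]]}}

```text
time: 9.98
eef_pos: [0.5991, -0.1858, 0.1324]
tcp_rot: [0.997, -0.084, 0.0, -0.0]
force: [0.8, -1.2, -1.0]
width: 0.0122
grip_force: 44.4
```

{"fn": "carry_out", "kwargs": {"series": [[[0,0,0,0,1],[0,0,0,0,1]]]}}

```text
time: 10.22
eef_pos: [0.5978, -0.1884, 0.1319]
tcp_rot: [0.996, -0.084, -0.0, 0.0]
force: [-0.0, 0.9, -0.3]
width: 0.0121
grip_force: 44.3
```

```bash
python3 - <<'E'
from h import *
go([.597,-.187,.1],-.168)
E
```

```text
from [ 0.5978 -0.1884  0.1319] yaw -0.168 F [-0.   0.9 -0.3] -> [-0.1  -0.13  3.19] turn 0.0
```

{"fn": "carry_out", "kwargs": {"series": [[[-0.1,-0.1,2,0,1],[-0.1,-0.1,3.8,0,1],[-0.1,-0.1,4.2,0,1],[-0.1,-0.1,4.6,0,1],[-0.1,-0.1,5,0,1]]]}}

```text
time: 10.85
eef_pos: [0.5975, -0.1873, 0.0819]
tcp_rot: [0.996, -0.084, 0.0, 0.0]
force: [0.3, 0.2, -1.2]
width: 0.0121
grip_force: 44.3
```

```bash
python3 - <<'E'
from h import *
im=bot.capture("side");cv2.imwrite("pics/s5.png",cv2.resize(im["pixels"][150:250,230:330,::-1],None,fx=6,fy=6,interpolation=cv2.INTER_CUBIC))
go([.597,-.187,.067],-.168)
E
```

```text
from [ 0.5972 -0.1871  0.0814] yaw -0.168 F [-0.8  0.  -0.8] -> [-0.02 -0.    1.44] turn -0.0
```

View pics/s5.png

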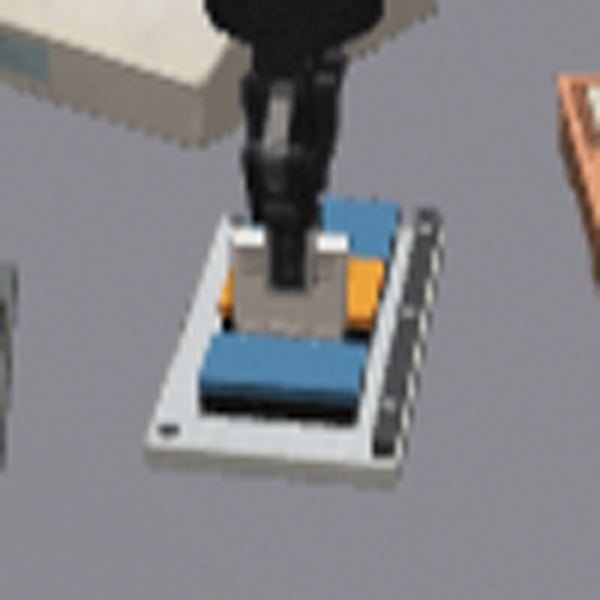

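The spacer foot has entered the gap between narrow tile (285,370) and amber (365,290), with no contact force. I'll continue down.

{"fn": "carry_out", "kwargs": {"series": [[[0,0,0.4,0,1],[0,0,0.8,0,1],[0,0,1.1,0,1],[0,0,1.3,0,1],[0,0,1.4,0,1]]]}}

```text
time: 11.52
eef_pos: [0.5971, -0.1869, 0.0675]
tcp_rot: [0.996, -0.084, -0.0, -0.0]
force: [-0.2, -0.3, -0.5]
width: 0.0121
grip_force: 44.3
```

{"fn": "carry_out", "kwargs": {"series": [[[0,0,0.1,0,1],[0,0,0.1,0,1]]]}}

```text
time: 11.78
eef_pos: [0.5973, -0.187, 0.0668]
tcp_rot: [0.996, -0.084, 0.0, 0.0]
force: [-0.6, 0.0, 0.3]
width: 0.0118
grip_force: 44.6
```

{"fn": "carry_out", "kwargs": {"series": [[[0,0,0.1,0,1],[0,0,0.1,0,1],[0,0,0.1,0,1]]]}}

```text
time: 12.15
eef_pos: [0.5973, -0.187, 0.0667]
tcp_rot: [0.996, -0.084, 0.0, 0.0]
force: [-3.0, 1.8, 10.4]
width: 0.0121
grip_force: 46.0
```

{"fn": "carry_out", "kwargs": {"series": [[[0,0,-0.1,0,0],[0,0,-0.1,0,0],[0,0,-0.1,0,0],[0,0,-0.1,0,0],[0,0,-0.1,0,0]]]}}

```text
time: 12.78
eef_pos: [0.5972, -0.1869, 0.0666]
tcp_rot: [0.996, -0.084, -0.0, -0.0]
force: [0.1, 0.1, 0.6]
width: 0.0426
grip_force: 0.0
```

{"fn": "carry_out", "kwargs": {"series": [[[0,0,-2,0,0],[0,0,-6,0,0],[0,0,-6,0,0],[0,0,-6,0,0]]]}}

```text
time: 13.28
eef_pos: [0.5973, -0.187, 0.1275]
tcp_rot: [0.996, -0.084, 0.001, 0.0]
force: [0.4, 0.1, -0.0]
width: 0.0424
grip_force: 0.0
```

```bash
python3 - <<'E'
from h import *
im=bot.capture("side");cv2.imwrite("pics/s6.png",cv2.resize(im["pixels"][150:250,230:330,::-1],None,fx=6,fy=6,interpolation=cv2.INTER_CUBIC))
print([(d["at"],d["p"]) for d in bot.mark_of("side","spacer")[:1]])
go([.603,-.154,.125],-.168)
E
```

```text
[([0.5979, -0.1873, 0.015], 0.63)]
from [ 0.5967 -0.1868  0.1263] yaw -0.168 F [-0.3 -0.3 -0.5] -> [ 0.08 -3.34  0.13] turn -0.0
```

View pics/s6.png

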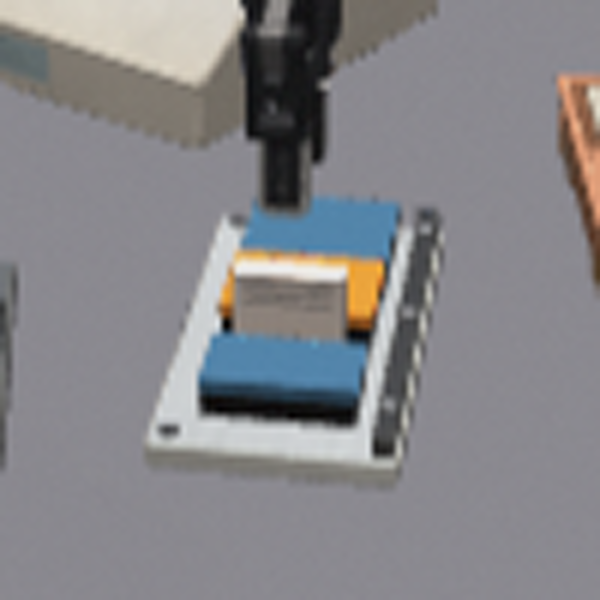

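Spacer stands upright and fully down in the wide gap, released. Now I'll close the fingers, turn 90° for clearance and go above the amber tile.

{"fn": "carry_out", "kwargs": {"series": [[[0.1,-3.4,0,-1.57,1],[0.1,-3.4,0,-1.57,1],[0.1,-3.4,0,-1.57,1],[0.1,-3.4,0,-1.57,1],[0.1,-3.4,0,-1.57,1]]], "newtons": 30}}

```text
time: 14.0
eef_pos: [0.6032, -0.1534, 0.1257]
tcp_rot: [0.926, 0.378, -0.001, -0.001]
force: [-0.2, 0.1, -0.3]
width: 0.0001
grip_force: 0.0
```

{"fn": "carry_out", "kwargs": {"series": [[[0,0,0,-0.64,1],[0,0,0,-0.64,1],[0,0,0,-0.64,1],[0,0,0,-0.64,1],[0,0,0,-0.64,1]]]}}

```text
time: 14.62
eef_pos: [0.6033, -0.1535, 0.1258]
tcp_rot: [0.762, 0.648, -0.0, -0.001]
force: [-0.0, 1.5, 0.3]
width: 0.0002
grip_force: 0.0
```

```bash
python3 - <<'E'
from h import *
go([.603,-.154,.066],-.168+1.571)
E
```

```text
from [ 0.6033 -0.1535  0.1258] yaw 1.409 F [-0.   1.5  0.3] -> [-0.06 -0.01  5.98] turn 0.006
```

{"fn": "carry_out", "kwargs": {"series": [[[0,0,3.5,0,1],[0,0,5.5,0,1],[0,0,6.1,0,1],[0,0,6.4,0,1],[0,0,6.6,0,1]]]}}

```text
time: 15.25
eef_pos: [0.6041, -0.1537, 0.0613]
tcp_rot: [0.762, 0.648, 0.0, 0.0]
force: [-3.7, 1.3, 3.6]
width: 0.0001
grip_force: 1.9
```

{"fn": "carry_out", "kwargs": {"series": [[[0,0,0.1,0,1],[0,0,0.2,0,1],[0,0,0.2,0,1],[0,0,0.2,0,1]]]}}

```text
time: 15.75
eef_pos: [0.6041, -0.1537, 0.0592]
tcp_rot: [0.762, 0.648, 0.0, 0.0]
force: [-3.2, -0.2, 6.1]
width: 0.0
grip_force: 2.7
```

```bash
python3 - <<'E'
from h import *
im=bot.capture("side");cv2.imwrite("pics/s7.png",cv2.resize(im["pixels"][130:290,170:330,::-1],None,fx=3.7,fy=3.7,interpolation=cv2.INTER_CUBIC))
go([.603,-.154,.058],-.168+1.571)
for l in ["spacer","pad_pink","black_knob","amber_top"]: print(l,[(np.round(d["at"],3),d["p"]) for d in bot.mark_of("side",l)[:1]])
E
```

```text
from [ 0.6041 -0.1537  0.0591] yaw 1.409 F [-2.8  0.7  5.7] -> [-0.05 -0.1   0.11] turn 0.006
spacer [(array([ 0.598, -0.189,  0.016]), 0.73)]
pad_pink [(array([0.4  , 0.062, 0.002]), 0.44)]
black_knob [(array([ 0.658, -0.443, -0.002]), 0.59)]
amber_top [(array([ 0.602, -0.157,  0.038]), 0.42)]
```

View pics/s7.png

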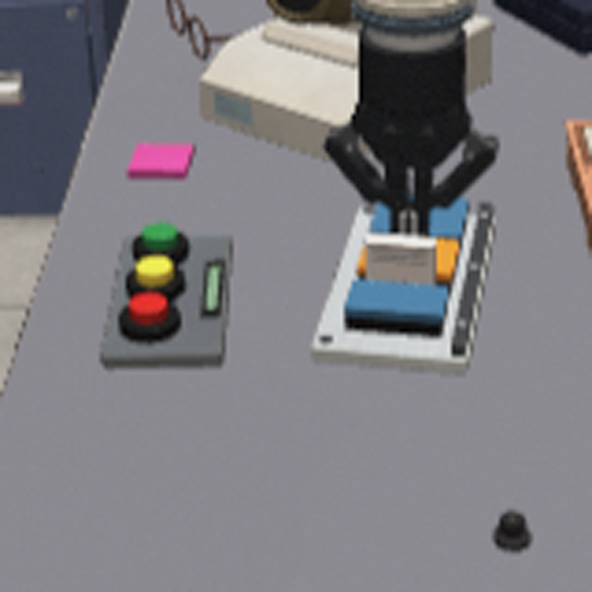

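Fingers press on the amber tile behind the spacer at (410,240), and the spacer, pad and knob are undisturbed. The force is only about 6 N, so I'll push a little further onto the stop.

{"fn": "carry_out", "kwargs": {"series": [[[0,0,0.1,0,1],[0,0,0.15,0,1],[0,0,0.15,0,1],[0,0,0.15,0,1]]]}}

```text
time: 16.5
eef_pos: [0.6042, -0.1537, 0.0589]
tcp_rot: [0.762, 0.648, 0.0, 0.0]
force: [-6.7, 1.6, 17.8]
width: -0.0002
grip_force: 9.3
```

On the stop (18 N, tile top at 34 mm).

```bash
python3 -c "
from workcell import bot
print(bot.get_state()['force'],bot.job_done())"
```

```text
the job is handed in; nothing more can be done
[-6.69537822  1.63536046 17.840198  ] None
```

The job is handed in at about 16.5 s: red, yellow and green were pressed fully down in order, the spacer stands upright and released in the 17 mm gap, and the fingers still hold the amber tile flush at about 18 N, with the pad and knob unmoved.

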